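# Load a bakery sample tray and hold it level for its picture

### The job

With the sample tray standing on the bench, lay the dark rye crispbread gently in its white-outlined field, lined up with it, let go, then lay the pale wheat crispbread squarely on top with the edges flush and let go. Then lift the tray by its upright black handle and carry it without tipping, so that the loose ball stays in its shallow pocket and the pile stays square, until the handle is centred over the white photo pad and the underside of the tray is about 12 cm above the pad. Finish there still gripping the tray, holding it level and still in the air; leave the jar, the bun and the brush alone.

Things in the scene. Friction and masses are not known exactly. Their poses are not given: they have to be found in the camera images.
- tray_grip (a point): Loose sample tray: beech board 240 x 110 x 8 mm, about 400 g, with an upright black handle blade at its centre: 60 mm along x, 16 mm thick along y (grip it so), top 80 mm above the underside of the board. This point: centre of the blade, 64 mm above the underside. Axes of the tray: x along its length (crispbread field at -x, ball pocket at +x), z up.
- tray_field (a point): Centre of the white-outlined crispbread field (76 x 54 mm, long side along the tray's x), on the board's upper face, 74 mm from the handle's centre towards the tray's -x, 8 mm above the board's underside; flat, no raised edge. Axes as the tray's.
- tray_pocket (a point): Centre of the ball pocket on the board's upper face, 74 mm from the handle's centre towards the tray's +x: a black ring, 34 mm inside and 46 mm outside diameter, standing 3 mm above the board. Axes as the tray's.
- ball_center (a point): Centre of the loose, hard-baked round roll: a golden ball of 40 mm diameter, 30 g, sitting in the pocket, where it can roll about 6 mm to each side.
- rye_center (a point): Centre (half-way up) of the dark brown rye crispbread, a rigid slab 72 x 50 x 12 mm, 30 g, lying flat on the bench; x along its 72 mm side, y along its 50 mm side, z up. Its two ends are alike.
- wheat_center (a point): Centre (half-way up) of the pale wheat crispbread, a rigid slab 72 x 50 x 12 mm, 30 g, lying flat on the bench; x along its 72 mm side, y along its 50 mm side, z up. Its two ends are alike.
- pad_center (a point): Centre of the upper face of the photo pad, a fixed white square 200 x 200 mm, 12 mm high, with a thin grey cross; x points to a small black camera fixed on a stub 165 mm from the pad's centre, its top 84 mm above the bench.
- seed_jar: Bystander, to be left alone: amber glass jar with a red cap, 56 mm diameter, 85 mm tall; origin at the centre of its underside.
- bun: Bystander, to be left alone: golden bun, 82 mm diameter, 44 mm high; origin at the centre of its underside.
- pastry_brush: Bystander, to be left alone: pastry brush 200 mm long lying on the bench along its x; origin on the underside.
Not all that is in view belongs to the job. There is more than one size of the part that bears wheat_center; the job needs the smallest.

How it is judged:
By the outcome, as a careful person would: the job done as asked, in the order asked, and still so for the second after the job is handed in, while the arm keeps its last pose, push and grip.
It also fails if it takes over 72 s, if anything falls off the work surface, if the arm or the gripper's body presses on something with over 40 N, if the wrist force passes 120 N, or if a joint passes its speed limit or range.

### The arm

A 6-joint arm with a two-finger parallel gripper is mounted at the origin on the work surface. World frame = base frame: x ahead of the robot, y to its left, z up, the work surface at z = 0. Lengths are in m, angles in rad, forces in N, time in s.
With the tool pointing down it reaches from about 0.375 to 0.975 m from the base axis. Payload 3.8 kg.
Tool frame: the origin (TCP) lies on the centre line of the jaws, within the pads' length; the fingertips stand 17 mm ahead of it and the grasp point (between the pads) lies 2 mm behind it (bot.tip_extent is the distance from the TCP to the fingertips, in m); z points along the fingers, y is the line along which they close (so a half turn about z gives the same grasp; the last joint's range is limited). The gripper opens to 85 mm and grips with 20 to 120 N. Pads are 22 mm wide; open, the fingers measure 114 mm over their backs; the gripper's body (76 mm by 85 mm) begins 54 mm behind the grasp point. The pads swing forward as they close: fully open they stand 13 mm farther back than shut.
Start: joints at [1.301, 0.264, 1.604, -0, 1.274, -0.037], TCP at [0.156, 0.657, 0.248] pointing down, gripper open.
Joint ranges: [-2.63, 2.63], [-0.94, 2.18], [0.31, 2.57], [-1.31, 4.45], [0, 2.66], [-2.55, 2.55]. Speed limits (rad/s): [2.57, 2.57, 3.14, 3.14, 3.14, 3.14].

### API

Orientations are given as a rotation vector (axis times angle).
In Python, from workcell import readout, read_camera, finish_job, bot gives the robot as it stands.
- The arm moves only by the tool jog_arm, never from a script. Its argument "deltas" is one flat list of numbers, 7 for each row, row after row: the shift along the tool's x, y, z in m, then the turn, a rotation vector about the tool's x, y, z in degrees, then the gripper command: -1 is shut, 1 is fully open, values between are in proportion. A call has 1 to 8 rows; each row is the pose to reach, as a shift and turn from the pose commanded when the call began, along the tool's axes at that moment; what a row does not reach only later rows make up. A row lasts 1/10 s, in which the tool goes at most 50 mm and 8.59 degrees, less where a joint would pass 70% of its speed; a pose out of reach is approached as far as the arm can. A call with a gripper value outside its range is refused whole. The fingers move at their own pace and stop on an object; "squeeze" is the grip in N (left out, the last holds). Time passes only in rows, so rows that repeat a pose let the fingers close. It gives the time, the measured TCP pose, the force, the opening and the grip force at its end, in the units of the state.
- readout.read_state(): the state, without advancing time (a new reading comes with each control period).
- read_camera(name): name is "side" or "top"; returns a dict with "color" (480x640x3 uint8, blue, green, red), "fx", "fy", "cx", "cy" (pixels), "dist" ([k1, k2, p1, p2, k3] as OpenCV has them; the pictures are not rectified), "origin" and "attitude" of the camera in the world. Camera axes: x right, y down, z forward; pixel columns grow to the right and rows downward; lengths in m; the calibration is good to about 2 mm. A picture is of the moment at which its call begins. There is no depth.
- finish_job(): hands the job in; it is judged then, once.
The state is a dict: "time": time; "q": joint angles; "joint_vel": joint speeds; "joint_torque": joint torques, N m; "tool_pos": TCP position; "tcp_rot": TCP orientation; "wrist_force": force on the tool from outside, world axes, zero at the start; "torque": the same for the moment, N m; "width": opening from 0.0 (shut) to 1.0 (fully open); "grip_force": force on a finger pad.
Only numpy, scipy, OpenCV 4.12 (cv2) and the standard library are available. Lean on these libraries where they do the work, as an engineer would, in place of code of your own. Each camera call takes 0.05 s, during which the arm holds its last target. There are 200 camera calls.

## Working session

There is one attempt and no reset: what is moved stays moved. The work goes in short steps, Python scripts to look and compute and a tool call to move; the robot and the scene stay as the last step left them, time stands still between calls to the robot, and variables do not carry over. Pictures are saved under pics/ and viewed, at most 10 in all, crops included, and the job is handed in when it is done.

Besides the shell and the picture viewer there is one more tool, called as a command line: name --argument value ..., lists and objects as JSON in quotes. jog_arm: Moves the arm, as the interface text tells. Its arguments: {"type":"object","properties":{"deltas":{"type":"array"},"squeeze":{"type":"number"}},"required":["deltas"]}

```bash
mkdir -p pics; ls
python3 - <<'E'
from workcell import readout, read_camera
import cv2
for n in("top","side"):
    c=read_camera(n);cv2.imwrite(f"pics/{n}0.png",c["color"]);print({k:v for k,v in c.items() if k!="color"})
print(readout.read_state())
E
```

```text
pics
{'fx': 494.33594824622793, 'fy': 494.33594824622793, 'cx': 315.31771546312956, 'cy': 247.231464686762, 'dist': array([0.02392469, 0.        , 0.        , 0.        , 0.        ]), 'origin': array([0.46472623, 0.11142072, 1.33864655]), 'attitude': array([-2.15886377,  2.20515977, -0.08863206])}
{'fx': 543.7893515317514, 'fy': 543.7893515317514, 'cx': 322.56629899064876, 'cy': 246.29458208669226, 'dist': array([-0.04996651,  0.        ,  0.        ,  0.        ,  0.        ]), 'origin': array([-0.04255153, -0.4985622 ,  0.89118776]), 'attitude': array([-2.17569552,  0.95826122, -0.38591014])}
{'time': 0.1, 'q': array([ 1.30110112e+00,  2.64707667e-01,  1.60525370e+00,  6.53570364e-06,
        1.27370955e+00, -3.68986076e-02]), 'joint_vel': array([ 0.00017321, -0.00099825, -0.00515202,  0.00038053,  0.00117084,
        0.0014632 ]), 'joint_torque': array([ 5.39807497e-04, -5.16704500e+01, -3.68592918e+01,  1.40545772e-04,
        6.32472831e-03, -4.98399487e-06]), 'tool_pos': array([0.15555156, 0.65617889, 0.24705759]), 'tcp_rot': array([-0.3648161 , -3.12001131,  0.00322442]), 'wrist_force': array([0.20618596, 0.69125227, 0.29070111]), 'torque': array([0.01030724, 0.01854296, 0.00419325]), 'grip_force': 0.0, 'width': 0.9996860616412239}
```

View pics/top0.png

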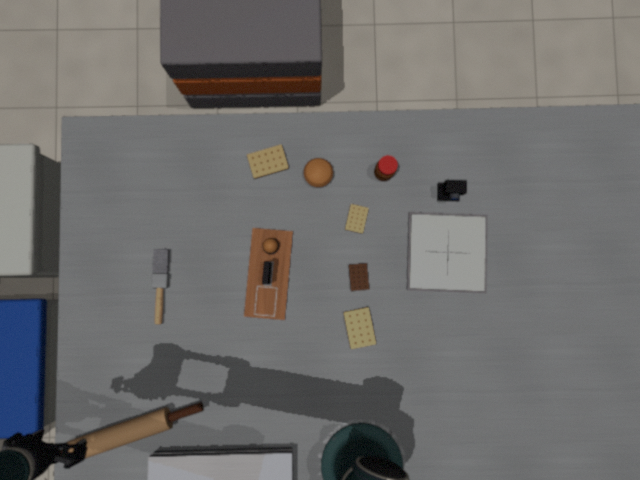

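View pics/side0.png

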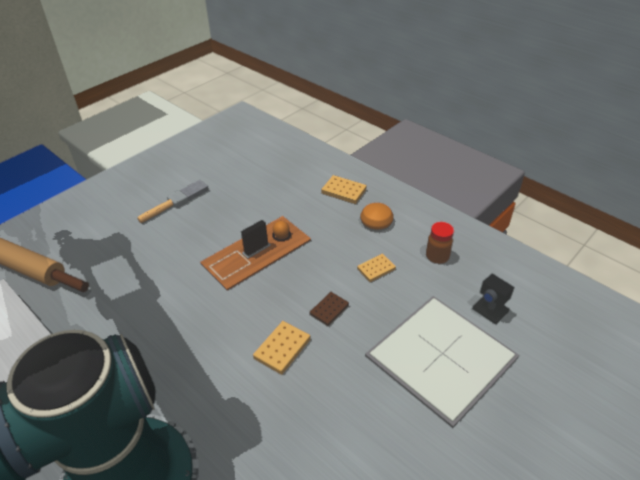

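The top view shows the tray at about (269,273) with its field toward the bottom (266,300) and the ball at (271,246). The rye is at (359,277), the smallest wheat at (357,219) and the pad at (448,252) with its camera at (452,190). The side view agrees: tray (256,252), rye (329,308), small wheat (377,267), pad (443,358).

```bash
cat > h.py <<'E'
import numpy as np, cv2
from scipy.spatial.transform import Rotation as R
from workcell import readout, read_camera
def proj(c,uv,z):
    K=np.array([[c["fx"],0,c["cx"]],[0,c["fy"],c["cy"]],[0,0,1]])
    n=cv2.undistortPoints(np.asarray(uv,float).reshape(-1,1,2),K,c["dist"]).reshape(-1,2)
    d=R.from_rotvec(c["attitude"]).apply(np.c_[n,np.ones(len(n))]); o=c["origin"]
    return (o+d*((z-o[2])/d[:,2])[:,None])[:,:2]
def pix(c,p):
    r=R.from_rotvec(c["attitude"]).inv();K=np.array([[c["fx"],0,c["cx"]],[0,c["fy"],c["cy"]],[0,0,1]])
    return cv2.projectPoints(np.atleast_2d(np.asarray(p,float)),r.as_rotvec(),-r.apply(c["origin"]),K,c["dist"])[0].reshape(-1,2)
def blob(c,mask,near,z):
    """filled outer contour of the mask blob nearest pixel `near`: centre, long-axis angle (deg), sizes on plane z"""
    cs=[k for k in cv2.findContours(mask.astype(np.uint8),cv2.RETR_EXTERNAL,cv2.CHAIN_APPROX_NONE)[0] if cv2.contourArea(k)>60]
    k=min(cs,key=lambda k:np.linalg.norm(k.reshape(-1,2).mean(0)-near))
    m=np.zeros(mask.shape,np.uint8);cv2.drawContours(m,[k],-1,1,-1)
    v,u=np.nonzero(m);P=proj(c,np.c_[u,v],z)
    (rc,wh,a)=cv2.minAreaRect((P*1000).astype(np.float32))
    w,V=np.linalg.eigh(np.cov(P.T)); e=V[:,1]
    if wh[0]<wh[1]: a+=90
    return P.mean(0),np.degrees(np.arctan2(e[1],e[0]))%180,a%180,np.round(np.array(rc)/1000,4),np.round(sorted(wh),1)
E
python3 - <<'E'
from h import *
np.set_printoptions(precision=4,suppress=True)
for n,L in(("top",dict(rye=(359,277,.006),wheat=(357,219,.006),bigw=(360,328,.006),farw=(267,161,.006),tray=(269,273,.004),ball=(271,246,.031),pad=(448,252,.006))),
  ("side",dict(rye=(329,308,.006),wheat=(377,267,.006),bigw=(282,346,.006),farw=(344,189,.006),pad=(443,358,.006),tray=(256,252,.004)))):
    c=read_camera(n);h=cv2.cvtColor(c["color"],cv2.COLOR_BGR2HSV)
    sat=h[...,1]>75; wh=(h[...,2]>165)&(h[...,1]<40)
    for k,(u,v,z) in L.items(): 
        print(n,k,*blob(c,wh if k=="pad" else sat,(u,v),z))
    s=(255,225,300,330) if n=="top" else (195,210,320,295)
    x0,y0,x1,y1=(235,220,305,330) if n=="top" else s
    cv2.imwrite(f"pics/{n}1.png",cv2.resize(c["color"][y0:y1,x0:x1],None,fx=5,fy=5,interpolation=cv2.INTER_CUBIC))
E
```

```text
top rye [ 0.4884 -0.0072] 3.5958296683312483 3.972421884536743 [ 0.4885 -0.0073] [47.1 68.3]
top wheat [ 0.6466 -0.0055] 166.16034390634016 165.9291763305664 [ 0.6466 -0.0056] [48.  70.9]
top bigw [ 0.3532 -0.0057] 9.969159658083726 9.909815788269043 [ 0.3536 -0.0058] [68.  98.3]
top farw [0.8095 0.2333] 105.50049647234324 105.55110263824463 [0.8095 0.2333] [69.1 99.4]
top tray [0.5025 0.2362] 173.76031691371725 173.80094146728516 [0.5032 0.236 ] [110.  239.5]
top ball [0.5017 0.2337] 173.76031691371728 173.80094146728516 [0.5025 0.2335] [107.8 234.6]Traceback (most recent call last):
  File "<stdin>", line 8, in <module>
  File "h.py", line 15, in blob
    k=min(cs,key=lambda k:np.linalg.norm(k.reshape(-1,2).mean(0)-near))
ValueError: min() iterable argument is empty
```

Run:
```python
from h import *
np.set_printoptions(precision=4,suppress=True)
for n,L in(("top",dict(pad=(448,252,.006))),
  ("side",dict(rye=(329,308,.006),wheat=(377,267,.006),pad=(443,358,.006),tray=(256,252,.004)))):
    c=read_camera(n);h=cv2.cvtColor(c["color"],cv2.COLOR_BGR2HSV)
    sat=h[...,1]>75; wh=(h[...,2]>150)&(h[...,1]<50)
    if n=="top": print(h[240,430],h[252,470],h[252,500])
    wh[:180]=0; wh[:,:350]=0
    wh=wh&(c["color"].min(2)>175)
    for k,(u,v,z) in L.items():
        try: print(n,k,*blob(c,wh if k=="pad" else sat,(u,v),z))
        except Exception as e: print(n,k,e)
    x0,y0,x1,y1=(235,220,305,330) if n=="top" else (195,210,320,295)
    cv2.imwrite(f"pics/{n}1.png",cv2.resize(c["color"][y0:y1,x0:x1],None,fx=5,fy=5,interpolation=cv2.INTER_CUBIC))
    # field outline
    cr=c["color"][y0:y1,x0:x1]; m=(cr.min(2)>105)
    hs=h[y0:y1,x0:x1]; 
    if n=="top":
        m=(hs[...,1]<110)
        print(h[275:290,266])
        mm=np.zeros(h.shape[:2],bool);mm[282:322,252:280]=c["color"][282:322,252:280,0]>110
        v,u=np.nonzero(mm);print("field",len(u),proj(c,[[(u.min()+u.max())/2,(v.min()+v.max())/2]],.008),blob(c,mm,(266,301),.008))
        b=proj(c,[[271,246]],.031);print("ball",b)
```

```text
[ 45   3 154] [ 40   5 152] [ 75   5 111]
top pad min() iterable argument is empty
[[128  32  32]
 [  0   0  27]
 [150   8  33]
 [130  29  26]
 [173  33  31]
 [120  16  32]
 [143  32  32]
 [120   8  34]
 [ 15  11  45]
 [  0   9  81]
 [  8  33 116]
 [ 11  60 131]
 [ 11  56 136]
 [ 11 107 126]
 [ 12 138 122]]Traceback (most recent call last):
  File "<stdin>", line 22, in <module>
  File "h.py", line 15, in blob
    k=min(cs,key=lambda k:np.linalg.norm(k.reshape(-1,2).mean(0)-near))
ValueError: min() iterable argument is empty
```

View pics/top1.png

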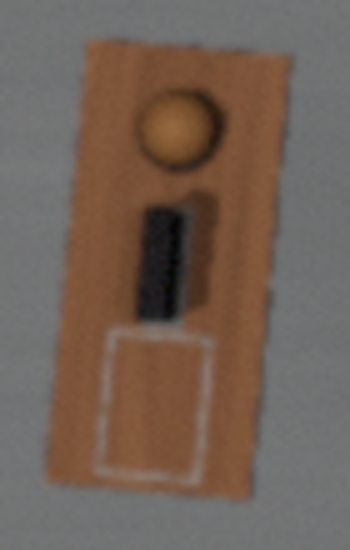

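The crop shows the field outline with corners near image pixels (256.8,286), (277.6,288), (274.2,316.4) and (254.4,314.4). The ball is at (271,246).

Run:
```python
from h import *
np.set_printoptions(precision=4,suppress=True)
for n,L in(("top",dict(pad=(448,252,.006))),
  ("side",dict(rye=(329,308,.006),wheat=(377,267,.006),pad=(443,358,.006),tray=(256,252,.004)))):
    c=read_camera(n);h=cv2.cvtColor(c["color"],cv2.COLOR_BGR2HSV)
    sat=h[...,1]>75
    wh=(h[...,2]>(132 if n=="top" else 165))&(h[...,1]<50)
    wh[:180]=0; wh[:,:350]=0
    for k,(u,v,z) in L.items():
        print(n,k,*blob(c,wh if k=="pad" else sat,(u,v),z))
    if n=="top":
        mm=np.zeros(h.shape[:2],bool);mm[284:322,252:281]=(h[284:322,252:281,1]<135)&sat[284:322,252:281]
        print("field",blob(c,mm,(266,301),.008)); print("field hand",proj(c,[[265.4,300.9]],.008))
        print("ball",proj(c,[[270.8,245.6]],.031), "cam",proj(c,[[455,187]],.084))
        d=np.array([np.cos(np.radians(-6.24)),np.sin(np.radians(-6.24))]);t=np.array([.5025,.2362]);print("exp field, pocket",t-.074*d,t+.074*d)
```

```text
top pad [ 0.5489 -0.2488] 142.90085924790304 176.55638885498047 [ 0.5496 -0.2485] [198.4 198.8]
field (array([0.4267, 0.2446]), np.float64(177.97590597620606), 179.39813232421875, array([0.4273, 0.2425]), array([74.7, 93.8]))
field hand [[0.4289 0.244 ]]
ball [[0.5751 0.2255]] cam [[ 0.7114 -0.254 ]]
exp field, pocket [0.4289 0.2442] [0.5761 0.2282]
side rye [ 0.4885 -0.0081] 3.74946635284914 3.7033934593200684 [ 0.489  -0.0073] [48.2 71. ]
side wheat [ 0.6462 -0.0073] 168.55995100875444 165.09559631347656 [ 0.6465 -0.0068] [55.  75.1]
side pad [ 0.547  -0.2514] 23.733184083849665 176.40094757080078 [ 0.5519 -0.2472] [199.6 200.1]
side tray [0.4954 0.2293] 172.19289501276913 173.72520446777344 [0.5045 0.2343] [113.7 239.9]
```

```bash
cat >> h.py <<'E'
def to(x,y,z,deg,yaw0=None):
    """tool-frame row (m, deg) from the measured pose to tip-down target whose closing line points along deg"""
    s=readout.read_state(); R0=R.from_rotvec(s["tcp_rot"]); a=np.radians(deg); c_,s_=np.cos(a),np.sin(a)
    Rt=R.from_matrix(np.array([[-s_,c_,0],[c_,s_,0],[0,0,-1]]))
    if 0: pass
    Rt=R.from_matrix(np.array([[-s_,c_,0],[c_,s_,0],[0,0,-1]]))
    d=R0.inv().apply(np.array([x,y,z])-s["tool_pos"]); r=np.degrees((R0.inv()*Rt).as_rotvec())
    return np.round(np.r_[d,r],4).tolist()
E
python3 - <<'E'
s=open('h.py').read()
s=s.replace("    Rt=R.from_matrix(np.array([[-s_,c_,0],[c_,s_,0],[0,0,-1]]))\n    if 0: pass\n","").replace(",yaw0=None","")
open('h.py','w').write(s)
from h import *
from workcell import bot
print(bot.tip_extent,[a for a in dir(bot) if a[0]!='_'])
s=readout.read_state();print(R.from_rotvec(s["tcp_rot"]).as_matrix().round(3))
print(to(.4845,-.0078,.13,93.8))
E
```

```text
0.017 ['MotionError', 'tip_extent']
[[-0.973  0.231 -0.   ]
 [ 0.231  0.973 -0.001]
 [ 0.    -0.001 -1.   ]]
[-0.4732, -0.5705, 0.1182, -0.0477, -0.0091, -17.1389]
```

jog_arm --deltas '[-0.4732,-0.5705,0.05,0,0,-17.1,1,-0.4732,-0.5705,0.05,0,0,-17.1,1,-0.4732,-0.5705,0.05,0,0,-17.1,1,-0.4732,-0.5705,0.05,0,0,-17.1,1,-0.4732,-0.5705,0.05,0,0,-17.1,1,-0.4732,-0.5705,0.05,0,0,-17.1,1,-0.4732,-0.5705,0.05,0,0,-17.1,1,-0.4732,-0.5705,0.05,0,0,-17.1,1]'

```text
time: 1.1
tool_pos: [0.3332, 0.2973, 0.2215]
tcp_rot: [-0.104, 3.139, 0.001]
wrist_force: [0.3, -0.5, 0.7]
width: 1.001
grip_force: 0.0
```

```bash
python3 -c "
from h import *
print(to(.4845,-.0078,.10,93.8),readout.read_state()['q'].round(2))"
```

```text
[-0.1306, -0.3146, 0.1215, 0.0267, 0.0553, -0.0005] [ 0.67 -0.16  2.1  -0.    1.2  -0.96]
```

jog_arm --deltas '[-0.1306,-0.3146,0.08,0,0,0,1,-0.1306,-0.3146,0.08,0,0,0,1,-0.1306,-0.3146,0.08,0,0,0,1,-0.1306,-0.3146,0.08,0,0,0,1,-0.1306,-0.3146,0.08,0,0,0,1,-0.1306,-0.3146,0.08,0,0,0,1,-0.1306,-0.3146,0.08,0,0,0,1,-0.1306,-0.3146,0.08,0,0,0,1]'

```text
time: 1.9
tool_pos: [0.4851, -0.011, 0.1404]
tcp_rot: [0.094, -3.14, 0.003]
wrist_force: [-0.4, 0.7, 0.7]
width: 0.999
grip_force: 0.0
```

```bash
python3 -c "
from h import *
print(to(.4845,-.0078,.06,93.8))"
```

```text
[0.0004, 0.0033, 0.0804, -0.0967, -0.023, -0.3712]
```

jog_arm --deltas '[0,0,0.04,0,0,0,1,0,0,0.08,0,0,0,1,0,0,0.08,0,0,0,1,0,0,0.08,0,0,0,1]'

```text
time: 2.3
tool_pos: [0.4828, -0.0057, 0.0612]
tcp_rot: [0.104, -3.137, -0.0]
wrist_force: [0.3, -0.6, 0.7]
width: 1.003
grip_force: 0.0
```

```bash
python3 -c "
from h import *
print(to(.4845,-.0078,.016,93.8),readout.read_state()['q'].round(2))"
```

```text
[-0.0016, -0.0022, 0.0452, 0.0225, -0.1354, -0.0058] [-0.06  0.1   2.17  0.    0.87 -1.7 ]
```

jog_arm --deltas '[-0.001,-0.0022,0.03,0,0,0,0.7,-0.001,-0.0022,0.043,0,0,0,0.7,-0.001,-0.0022,0.043,0,0,0,0.7,-0.001,-0.0022,0.043,0,0,0,0.4]' --squeeze 20

```text
time: 2.7
tool_pos: [0.4856, -0.0081, 0.0196]
tcp_rot: [-0.104, 3.139, -0.0]
wrist_force: [-0.1, 1.1, -0.7]
width: 0.709
grip_force: 0.0
```

```bash
python3 -c "
from h import *
print(to(.4845,-.0078,.016,93.8),readout.read_state())
cv2.imwrite('pics/s2.png',cv2.resize(read_camera('side')['color'][200:380,210:430],None,fx=3,fy=3,interpolation=2))"
```

```text
[0.0011, 0.0004, 0.0036, -0.0055, 0.0708, -0.0196] {'time': 2.7, 'q': array([-6.80672968e-02,  1.75912408e-01,  2.19103503e+00,  1.00952945e-04,
        7.73407219e-01, -1.70491653e+00]), 'joint_vel': array([-0.00044379, -0.00838016, -0.00835557,  0.00116481, -0.00467748,
       -0.0004955 ]), 'joint_torque': array([ 9.44428321e-03, -3.60674465e+01, -2.62385935e+01,  5.92447623e-05,
        5.06841217e-02,  1.49232965e-03]), 'tool_pos': array([ 0.48561986, -0.0081248 ,  0.01957373]), 'tcp_rot': array([-1.03582607e-01,  3.13864509e+00, -8.59399440e-05]), 'wrist_force': array([-0.13193386,  1.10503186, -0.69688076]), 'torque': array([ 0.01563596, -0.00869043,  0.00386201]), 'grip_force': 0.0, 'width': 0.7086229119875389}
```

View pics/s2.png

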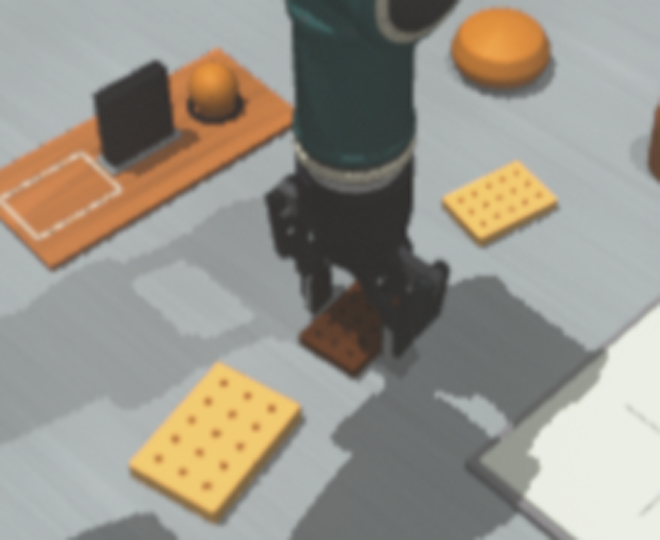

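The side crop shows the jaws straddling the rye at about crop (350,320). It is clear of everything else.

jog_arm --deltas '[0,0,0.003,0,0,0,0.2,0,0,0.003,0,0,0,-1,0,0,0.003,0,0,0,-1,0,0,0.003,0,0,0,-1]' --squeeze 20

```text
time: 3.15
tool_pos: [0.4863, -0.0084, 0.0166]
tcp_rot: [-0.103, 3.137, -0.0]
wrist_force: [-0.1, 0.6, 6.1]
width: 0.582
grip_force: 21.2
```

jog_arm --deltas '[0,0,-0.02,0,0,0,-1,0,0,-0.06,0,0,0,-1,0,0,-0.08,0,0,0,-1,0,0,-0.08,0,0,0,-1]'

```text
time: 3.55
tool_pos: [0.4876, -0.0086, 0.0988]
tcp_rot: [-0.103, 3.133, -0.001]
wrist_force: [0.6, -0.3, -0.4]
width: 0.581
grip_force: 21.3
```

```bash
python3 -c "
from h import *
s=readout.read_state()
print(s['grip_force'],s['width'],s['wrist_force'],to(.425,.2444,.10,83.8))
for n in('side','top'):
    c=read_camera(n);cv2.imwrite('pics/%s3.png'%n,c['color'])
    u=pix(c,[s['tool_pos']])[0];print(n,u)"
```

```text
21.25903218984604 0.5809573722141606 [ 0.57922914 -0.32336046 -0.38137549] [0.0458, 0.2566, -0.0018, -0.0239, 0.3825, 9.9604]
side [328.50885484 278.24669159]
top [362.38731965 276.21610475]
```

jog_arm --deltas '[0.01,0.05,-0.03,0,0,2,-1,0.02,0.1,-0.04,0,0,4,-1,0.03,0.15,-0.04,0,0,6,-1,0.037,0.2,-0.04,0,0,8,-1,0.043,0.24,-0.03,0,0,10,-1,0.0445,0.2564,-0.02,0,0.38,10,-1,0.0445,0.2564,0,0,0.38,10,-1,0.0445,0.2564,0.02,0,0.38,10,-1]'

```text
time: 4.45
tool_pos: [0.422, 0.245, 0.073]
tcp_rot: [-0.167, -3.128, 0.003]
wrist_force: [1.0, 0.4, 0.0]
width: 0.577
grip_force: 21.3
```

```bash
python3 -c "
from h import *
print(to(.4267,.2444,.05,83.8))"
```

```text
[-0.005, -0.0001, 0.0229, -0.129, -0.5175, 0.0984]
```

jog_arm --deltas '[-0.004,0,0.02,0,0,0,-1,-0.004,0,0.02,0,0,0,-1,-0.004,0,0.02,0,0,0,-1,-0.004,0,0.02,0,0,0,-1]'

```text
time: 4.85
tool_pos: [0.4276, 0.2441, 0.0556]
tcp_rot: [-0.171, -3.13, 0.0]
wrist_force: [0.2, 0.6, -0.1]
width: 0.582
grip_force: 21.3
```

```bash
python3 -c "
from h import *
print(to(.4267,.2444,.0256,83.8),readout.read_state()['tool_pos'])
for n in('side','top'):
    c=read_camera(n)
    x,y=pix(c,[.43,.244,.03])[0].astype(int);w,hh=60,50
    cv2.imwrite('pics/%s4.png'%n,cv2.resize(c['color'][y-hh:y+hh,x-w:x+w],None,fx=4,fy=4,interpolation=2));print(x-w,y-hh)
a=cv2.imread('pics/side4.png');b=cv2.imread('pics/top4.png');cv2.imwrite('pics/b4.png',np.vstack([a,b])[:, :][0:800])
print(a.shape)
cv2.imwrite('pics/b4.png',cv2.resize(np.hstack([a,b]),(800,333)))"
```

```text
[0.0008, 0.0002, 0.03, -0.0301, -0.3756, -0.0505] [0.42763038 0.24411222 0.05561001]
167 207
204 250
(400, 480, 3)
```

View pics/b4.png

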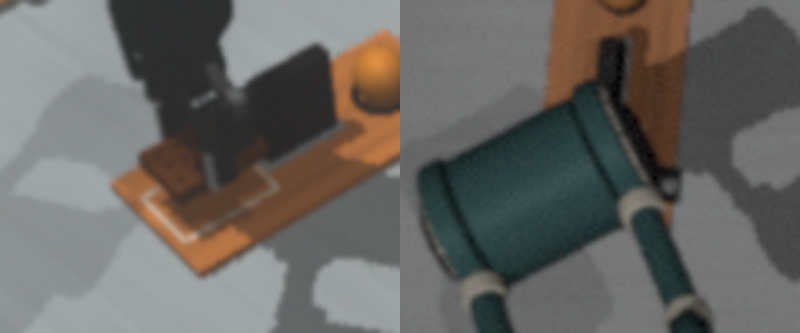

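The side view (left) shows the rye held above the white field, aligned with the board. The arm hides it in the top view.

jog_arm --deltas '[0.0005,0,0.012,0,-0.3,0,-1,0.0005,0,0.02,0,-0.3,0,-1,0.0005,0,0.026,0,-0.3,0,-1,0.0005,0,0.0285,0,-0.3,0,-1,0.0005,0,0.0285,0,-0.3,0,-1]'

```text
time: 5.45
tool_pos: [0.4265, 0.244, 0.0265]
tcp_rot: [-0.171, -3.135, 0.001]
wrist_force: [-1.1, -0.1, 0.3]
width: 0.576
grip_force: 21.3
```

```bash
python3 -c "
from h import *
print(to(.4267,.2444,.0246,83.8),readout.read_state()['tool_pos'])"
```

```text
[-0.0001, 0.0004, 0.0019, -0.0588, -0.1196, -0.0401] [0.42654635 0.24401689 0.02650306]
```

jog_arm --deltas '[0,0,0.0015,0,0,0,-1,0,0,0.0022,0,0,0,-1,0,0,0.0022,0,0,0,-1]'

```text
time: 5.75
tool_pos: [0.427, 0.2443, 0.0248]
tcp_rot: [-0.171, -3.136, 0.001]
wrist_force: [0.8, -0.5, 0.2]
width: 0.572
grip_force: 21.3
```

jog_arm --deltas '[0,0,0.0012,0,0,0,-1,0,0,0.0012,0,0,0,-1]'

```text
time: 5.95
tool_pos: [0.427, 0.2443, 0.0246]
tcp_rot: [-0.171, -3.136, 0.001]
wrist_force: [-3.9, -1.5, 7.8]
width: 0.582
grip_force: 22.3
```

Contact is felt at about 8 N, so I release and rise.

jog_arm --deltas '[0,0,-0.0005,0,0,0,0.25,0,0,-0.0005,0,0,0,0.25,0,0,-0.0005,0,0,0,0.6,0,0,-0.0005,0,0,0,0.6,0,0,-0.03,0,0,0,0.6,0,0,-0.07,0,0,0,0.6,0,0,-0.11,0,0,0,0.8,0,0,-0.11,0,0,0,1]'

```text
time: 6.75
tool_pos: [0.4312, 0.2464, 0.1397]
tcp_rot: [0.17, 3.128, 0.008]
wrist_force: [1.2, 1.0, 0.4]
width: 0.999
grip_force: 0.0
```

```bash
python3 -c "
from h import *
print(to(.6425,-.0050,.12,75.9),readout.read_state()['tool_pos'])"
```

```text
[-0.2372, -0.2271, 0.0204, 0.3703, 0.466, 7.8646] [0.43123482 0.24641799 0.13966882]
```

jog_arm --deltas '[-0.03,-0.03,-0.02,0,0,1,1,-0.235,-0.228,0,0,0,7.9,1,-0.235,-0.228,0,0,0,7.9,1,-0.235,-0.228,0,0,0,7.9,1,-0.235,-0.228,0,0,0,7.9,1,-0.235,-0.228,0,0,0,7.9,1,-0.235,-0.228,0,0,0,7.9,1,-0.235,-0.228,0.03,0,0,7.9,1]'

```text
time: 7.55
tool_pos: [0.6425, -0.0123, 0.1068]
tcp_rot: [0.392, 3.107, -0.002]
wrist_force: [0.1, -0.1, 1.1]
width: 1.0
grip_force: 0.0
```

Run:
```python
from h import *
np.set_printoptions(precision=4,suppress=True)
print(to(.6444,-.0055,.06,75.9),readout.read_state()['tool_pos'])
for n in('top','side'):
    c=read_camera(n)
    x,y=pix(c,[.43,.244,.014])[0].astype(int);w,hh=40,35
    h=cv2.cvtColor(c["color"],cv2.COLOR_BGR2HSV);m=(h[...,1]>60)&(h[...,2]<(88 if n=="top" else 100))
    roi=np.zeros_like(m);roi[y-18:y+18,x-18:x+18]=1
    if n=="side": roi[y-25:y+25,x-30:x+30]=1
    print(n,x-w,y-hh,blob(c,m&roi,(x,y),.014))
    cv2.imwrite('pics/%s5.png'%n,cv2.resize(c['color'][y-hh:y+hh,x-w:x+w],None,fx=5,fy=5,interpolation=2))
    cv2.imwrite('pics/%sm5.png'%n,cv2.resize((m&roi)[y-hh:y+hh,x-w:x+w].astype(np.uint8)*255,None,fx=5,fy=5,interpolation=0))
g=lambda f:cv2.imread('pics/'+f)
o=np.hstack([np.vstack([g('top5.png'),g('topm5.png')]),np.vstack([g('side5.png'),g('sidem5.png')])])
cv2.imwrite('pics/b5.png',cv2.resize(o,(640,560)))
```

```text
[0.0003, 0.0071, 0.0468, 0.0139, 0.5755, -0.2657] [ 0.6425 -0.0123  0.1068]
top 225 265 (array([0.4307, 0.2417]), np.float64(176.65439081899353), 173.70000457763672, array([0.4305, 0.2416]), array([48.1, 66.1]))
side 188 227 (array([0.4287, 0.2391]), np.float64(173.15562269333208), 174.46060943603516, array([0.43 , 0.239]), array([53. , 71.9]))
```

View pics/b5.png

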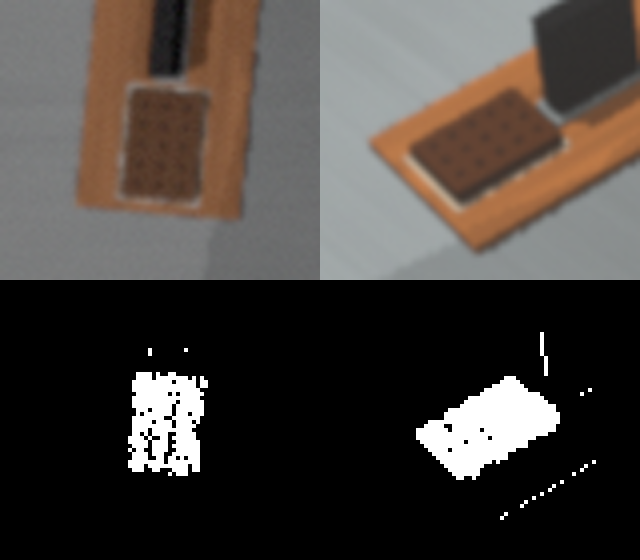

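The rye lies in the field with white line showing at both ends and on the left side, and its edges run parallel to the outline. Next is the wheat.

jog_arm --deltas '[0,0.004,0.02,0,0.3,0,1,0,0.004,0.04,0,0.3,0,1,0,0.004,0.04,0,0.3,0,1,0,0.004,0.04,0,0.3,0,1]'

```text
time: 8.05
tool_pos: [0.6359, -0.0031, 0.0628]
tcp_rot: [-0.384, -3.11, -0.0]
wrist_force: [0.4, -0.8, -0.2]
width: 0.998
grip_force: 0.0
```

```bash
python3 -c "
from h import *
print(to(.6446,-.0053,.0175,75.9),readout.read_state()['tool_pos'])"
```

```text
[-0.0094, 0.0, 0.0452, -0.0559, -0.4588, 0.0362] [ 0.63588206 -0.00307278  0.0628214 ]
```

jog_arm --deltas '[-0.009,0,0.01,0,-0.4,0,1,-0.009,0,0.025,0,-0.4,0,0.7,-0.009,0,0.04,0,-0.4,0,0.5,-0.009,0,0.04,0,-0.4,0,0.5,-0.009,0,0.04,0,-0.4,0,0.5]'

```text
time: 8.55
tool_pos: [0.644, -0.0063, 0.0218]
tcp_rot: [-0.387, -3.116, 0.002]
wrist_force: [-0.0, 0.5, 0.0]
width: 0.75
grip_force: 0.0
```

```bash
python3 -c "
from h import *
print(to(.6446,-.0053,.017,75.9),readout.read_state()['tool_pos'])"
```

```text
[-0.0003, 0.0011, 0.0048, -0.0732, -0.1181, -0.0446] [ 0.64402381 -0.00629345  0.02184178]
```

jog_arm --deltas '[0,0.0008,0.0045,0,0,0,0.3,0,0.0008,0.0045,0,0,0,0.3,0,0.0008,0.0045,0,0,0,-1,0,0.0008,0.0045,0,0,0,-1,0,0.0008,0.0045,0,0,0,-1]' --squeeze 20

```text
time: 9.05
tool_pos: [0.6455, -0.0055, 0.019]
tcp_rot: [0.387, 3.117, -0.001]
wrist_force: [-0.6, 0.3, 1.0]
width: 0.577
grip_force: 21.7
```

jog_arm --deltas '[0,0,-0.02,0,0,0,-1,0,0,-0.06,0,0,0,-1,0,0,-0.1,0,0,0,-1,0,0,-0.12,0,0,0,-1]'

```text
time: 9.45
tool_pos: [0.6475, -0.0055, 0.1431]
tcp_rot: [0.386, 3.111, -0.001]
wrist_force: [0.3, -1.1, 1.1]
width: 0.573
grip_force: 21.7
```

```bash
python3 -c "
from h import *
print(to(.4270,.2443,.10,83.8),readout.read_state()['tool_pos'])"
```

```text
[0.2751, 0.1884, 0.0415, -0.0004, 0.3615, -7.9423] [ 0.64745439 -0.00550976  0.14312931]
```

jog_arm --deltas '[0.04,0.027,0,0,0.36,-1,-1,0.08,0.055,0,0,0.36,-2,-1,0.12,0.082,0,0,0.36,-3.5,-1,0.16,0.11,0,0,0.36,-5,-1,0.2,0.137,0,0,0.36,-6,-1,0.235,0.161,0,0,0.36,-7,-1,0.26,0.178,0,0,0.36,-7.9,-1,0.273,0.187,0.01,0,0.36,-7.9,-1]'

```text
time: 10.25
tool_pos: [0.4253, 0.2448, 0.1298]
tcp_rot: [-0.167, -3.134, -0.003]
wrist_force: [0.4, -0.1, -0.9]
width: 0.573
grip_force: 21.7
```

jog_arm --deltas '[0,0,0.02,0,0,0,-1,0,0,0.04,0,0,0,-1,0,0,0.06,0,0,0,-1,0,0,0.06,0,0,0,-1,0,0,0.06,0,0,0,-1]'

```text
time: 10.75
tool_pos: [0.4257, 0.2425, 0.0685]
tcp_rot: [-0.171, -3.13, 0.001]
wrist_force: [0.7, -0.4, 0.5]
width: 0.575
grip_force: 21.6
```

```bash
python3 -c "
from h import *
print(to(.4279,.2442,.040,83.8),readout.read_state()['tool_pos'])"
```

```text
[-0.0022, 0.002, 0.0285, -0.0481, -0.3783, -0.0404] [0.4256564  0.24249517 0.06846607]
```

jog_arm --deltas '[-0.002,0.002,0.008,0,-0.3,0,-1,-0.002,0.002,0.016,0,-0.3,0,-1,-0.002,0.002,0.019,0,-0.3,0,-1,-0.002,0.002,0.019,0,-0.3,0,-1,-0.002,0.002,0.019,0,-0.3,0,-1]'

```text
time: 11.25
tool_pos: [0.428, 0.2444, 0.0494]
tcp_rot: [-0.171, -3.136, 0.001]
wrist_force: [-0.7, -0.8, -1.6]
width: 0.578
grip_force: 21.7
```

Run:
```python
from h import *
np.set_printoptions(precision=4,suppress=True)
print(to(.4279,.2442,.040,83.8),readout.read_state()['tool_pos'])
c=read_camera('side')
x,y=pix(c,[.43,.244,.02])[0].astype(int);w,hh=50,37
print(x-w,y-hh)
cv2.imwrite('pics/side6.png',cv2.resize(c['color'][y-hh:y+hh,x-w:x+w],None,fx=8,fy=8,interpolation=2))
```

```text
[0.0001, -0.0002, 0.0094, -0.0262, -0.0416, -0.0399] [0.428  0.2444 0.0494]
178 223
```

View pics/side6.png

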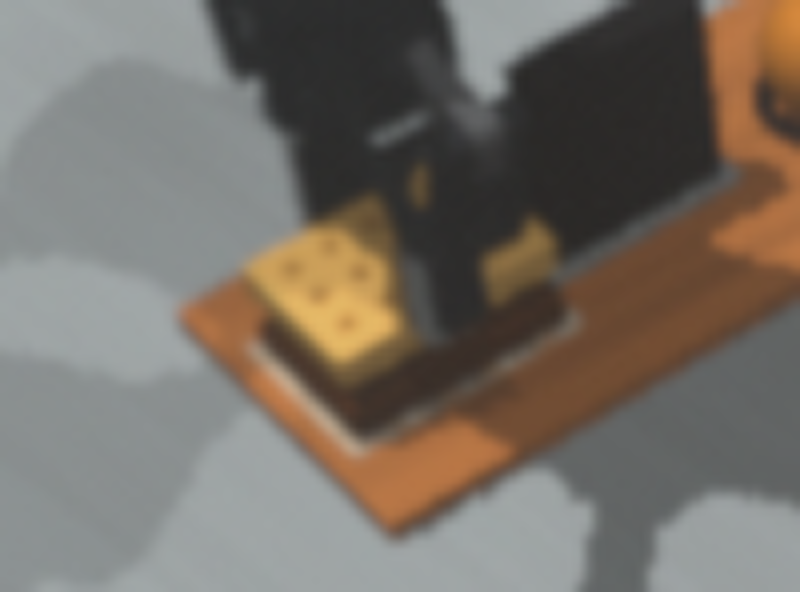

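The wheat is held about 1 cm above the rye. Its near lower corner is at crop (345,385), with the rye's upper near corner at (362,408). I'll check that offset numerically.

Run:
```python
from h import *
np.set_printoptions(precision=1,suppress=True)
c=read_camera('side');a=np.radians(-6.2);X=np.array([np.cos(a),np.sin(a)]);Y=np.array([-X[1],X[0]])
f=lambda ctr,z:(pix(c,[[*(np.array(ctr)+i*.036*X+j*.025*Y),z] for i,j in((-1,-1),(-1,1),(1,-1))])-[178,223]+.5)*8
C=np.array([.429,.244])
for n,p,z in(("rye top",C,.02),("rye bot",C,.008),("wheat bot",C,.0300),("wheat top",C,.042),("wh bot +2mm x",C+.002*X,.03),("wh bot +2mm y",C+.002*Y,.03)):print(n,f(p,z).tolist().__repr__()[:0],f(p,z).ravel())
```

```text
rye top  [345.7 414.8 247.3 316.8 560.4 289.6]
rye bot  [352.1 444.3 254.1 346.3 565.1 319.3]
wheat bot  [340.4 389.8 241.5 291.8 556.4 264.6]
wheat top  [333.9 359.5 234.5 261.5 551.7 234.2]
wh bot +2mm x  [346.6 386.2 247.6 288.4 562.3 261.2]
wh bot +2mm y  [336.4 385.8 237.7 288.  552.3 260.8]
```

jog_arm --deltas '[-0.0007,-0.0003,0.004,0,0,0,-1,-0.0007,-0.0003,0.007,0,0,0,-1,-0.0007,-0.0003,0.009,0,0,0,-1,-0.0007,-0.0003,0.0095,0,0,0,-1,-0.0007,-0.0003,0.0095,0,0,0,-1]'

```text
time: 11.85
tool_pos: [0.4285, 0.2439, 0.0397]
tcp_rot: [-0.171, -3.136, 0.001]
wrist_force: [-0.4, -0.5, -1.0]
width: 0.579
grip_force: 21.7
```

jog_arm --deltas '[0,0,0.001,0,0,0,-1,0,0,0.001,0,0,0,-1]'

```text
time: 12.05
tool_pos: [0.4288, 0.2441, 0.039]
tcp_rot: [-0.171, -3.137, 0.0]
wrist_force: [-0.6, -1.4, -0.9]
width: 0.575
grip_force: 21.7
```

jog_arm --deltas '[0,0,0.001,0,0,0,-1,0,0,0.001,0,0,0,-1]'

```text
time: 12.25
tool_pos: [0.4288, 0.2441, 0.0389]
tcp_rot: [-0.171, -3.136, 0.001]
wrist_force: [-2.9, -1.2, 7.6]
width: 0.575
grip_force: 22.4
```

jog_arm --deltas '[0,0,-0.0005,0,0,0,0.25,0,0,-0.0005,0,0,0,0.25,0,0,-0.0005,0,0,0,0.5,0,0,-0.0005,0,0,0,0.5,0,0,-0.03,0,0,0,0.5,0,0,-0.07,0,0,0,0.5,0,0,-0.12,0,0,0,0.5,0,-0.03,-0.12,0,0,0,0.5]'

```text
time: 13.05
tool_pos: [0.4313, 0.2182, 0.1659]
tcp_rot: [0.166, 3.124, 0.012]
wrist_force: [1.7, -0.4, 0.1]
width: 0.75
grip_force: 0.0
```

jog_arm --deltas '[0,-0.05,0,0,0,0,0.5,0,-0.1,0,0,0,0,0.5,0,-0.15,0,0,0,0,0.5,0,-0.18,0,0,0,0,0.5,0,-0.18,0,0,0,0,0.5]'

```text
time: 13.55
tool_pos: [0.4052, 0.0324, 0.1578]
tcp_rot: [-0.178, -3.136, 0.002]
wrist_force: [0.3, -0.7, -0.1]
width: 0.751
grip_force: 0.0
```

Run:
```python
from h import *
np.set_printoptions(precision=4,suppress=True)
g=[]
for n in('top','side'):
    c=read_camera(n);h=cv2.cvtColor(c["color"],cv2.COLOR_BGR2HSV).astype(int)
    x,y=pix(c,[.43,.244,.02])[0].astype(int);w=33;s=slice(y-w,y+w),slice(x-w,x+w)
    print(n,x-w,y-w)
    g.append(cv2.resize(c['color'][s],(396,396),interpolation=2))
    roi=np.zeros(h.shape[:2],bool);roi[s]=1
    m=roi&(h[...,0]>16)&(h[...,0]<30)&(h[...,1]>90)&(h[...,2]>70)
    print(h[y,x],"wheat",blob(c,m,(x,y),.026))
    t=roi
    tm=(h[...,1]>75);tx,ty=pix(c,[.5025,.2362,.004])[0]
    print("tray",blob(c,tm,(tx,ty),.004))
cv2.imwrite('pics/b7.png',np.hstack(g))
```

```text
top 231 267Traceback (most recent call last):
  File "<stdin>", line 11, in <module>
  File "h.py", line 15, in blob
    k=min(cs,key=lambda k:np.linalg.norm(k.reshape(-1,2).mean(0)-near))
ValueError: min() iterable argument is empty
```

Run:
```python
from h import *
np.set_printoptions(precision=4,suppress=True)
g=[]
for n in('top','side'):
    c=read_camera(n);h=cv2.cvtColor(c["color"],cv2.COLOR_BGR2HSV).astype(int)
    x,y=pix(c,[.43,.244,.02])[0].astype(int);w=33;s=slice(y-w,y+w),slice(x-w,x+w)
    print(n,x-w,y-w,h[y,x],h[y,x+3])
    g.append(cv2.resize(c['color'][s],(396,396),interpolation=2))
    tm=(h[...,1]>75);tx,ty=pix(c,[.5025,.2362,.004])[0]
    print("tray",blob(c,tm,(tx,ty),.004))
cv2.imwrite('pics/b7.png',np.hstack(g))
```

```text
top 231 267 [ 22  88 147] [ 24  77 155]
tray (array([0.5024, 0.2362]), np.float64(173.8126765252283), 173.83238220214844, array([0.5032, 0.236 ]), array([109.9, 239.5]))
side 195 227 [ 20 137 235] [ 18 146 222]
tray (array([0.4388, 0.2392]), np.float64(125.01817549632733), 173.71048736572266, array([0.448 , 0.2403]), array([113.1, 128.5]))
```

View pics/b7.png

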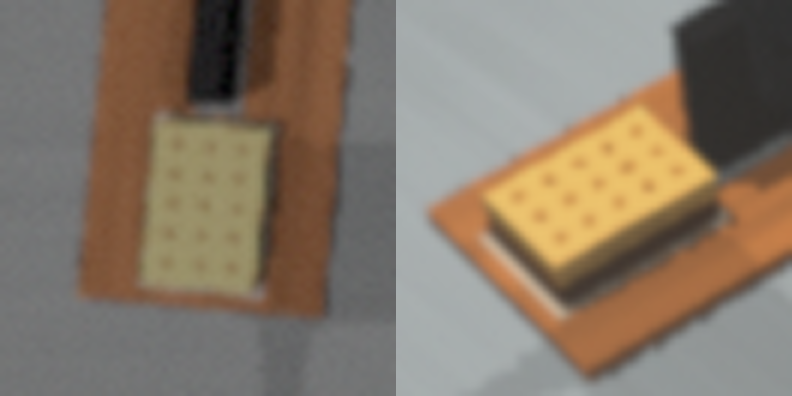

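In both views the pile sits in the field and parallel to it. In the top view a thin dark line at the wheat's +x edge, about (213,118), may be rye showing by 1–2 mm. I'll measure it with intensity profiles.

Run:
```python
from h import *
a=np.radians(-6.2);X=np.array([np.cos(a),np.sin(a)]);Y=np.array([-X[1],X[0]]);C=np.array([.429,.244])
def prof(c,ax,ot,z,rng,span):
    o=[]
    for t in rng:
        P=[[*(C+t*ax+k*ot),z] for k in np.linspace(*span,25)]
        uv=pix(c,P).astype(np.float32)
        v=cv2.remap(c["color"],uv[:,:1],uv[:,1:],cv2.INTER_LINEAR).reshape(-1,3).mean(0);o.append((round(t*1000),*v.astype(int)))
    return o
rp=np.arange(.030,.0441,.001)
c=read_camera('top')
for nm,ax,ot,sp in(("+x",X,Y,(-.018,.018)),("-x",-X,Y,(-.018,.018)),("+y",Y,X,(-.03,.03)),("-y",-Y,X,(-.03,.03))):
    r=rp if "x" in nm else rp-.011
    print(nm,[tuple(map(int,q)) for q in prof(c,ax,ot,.032,r,sp)])
c=read_camera('side') # walk down the visible vertical faces: z scan along -x face and -y face, at offsets
for d in(-.003,0,.003):
  print('side -x top edge z=.032',[tuple(map(int,q))[1:] for q in prof(c,-X,Y,.032,[.036+d],(-.018,.018))])
r=np.arange(.028,.056,.001)
print("-x",[tuple(map(int,q)) for q in prof(c,-X,Y,.032,r,(-.015,.015))])
print("-y",[tuple(map(int,q)) for q in prof(c,-Y,X,.032,r-.011,(-.025,.025))])
```

```text
+x [(30, 101, 140, 151), (31, 102, 141, 151), (32, 101, 140, 150), (33, 100, 138, 149), (34, 97, 133, 143), (35, 92, 125, 136), (36, 86, 115, 126), (37, 81, 106, 118), (38, 77, 97, 111), (39, 73, 90, 105), (40, 72, 87, 104), (41, 74, 86, 103), (42, 76, 87, 104), (43, 74, 85, 101), (44, 71, 80, 96)]
-x [(30, 104, 143, 152), (31, 105, 143, 152), (32, 105, 142, 152), (33, 105, 139, 150), (34, 104, 135, 148), (35, 101, 129, 145), (36, 96, 121, 141), (37, 89, 113, 137), (38, 81, 104, 134), (39, 74, 98, 131), (40, 70, 94, 129), (41, 72, 93, 127), (42, 77, 95, 125), (43, 84, 98, 123), (44, 93, 102, 120)]
+y [(19, 102, 142, 152), (20, 102, 141, 151), (21, 101, 139, 150), (22, 99, 136, 147), (23, 94, 129, 142), (24, 87, 119, 136), (25, 79, 109, 130), (26, 71, 100, 125), (27, 65, 92, 123), (28, 61, 88, 122), (29, 59, 86, 124), (30, 58, 85, 125), (31, 58, 86, 127), (32, 59, 86, 128), (33, 59, 87, 129)]
-y [(19, 102, 142, 151), (20, 102, 142, 151), (21, 101, 140, 149), (22, 98, 136, 146), (23, 93, 130, 139), (24, 86, 120, 130), (25, 77, 106, 117), (26, 67, 91, 102), (27, 59, 78, 89), (28, 53, 69
[... 644 characters left out ...]
, 195), (49, 95, 137, 194), (50, 87, 131, 192), (51, 81, 127, 189), (52, 79, 123, 185), (53, 80, 120, 178), (54, 84, 118, 168), (55, 94, 119, 158)]
-y [(17, 100, 181, 227), (18, 101, 182, 228), (19, 103, 184, 229), (20, 104, 187, 231), (21, 106, 189, 232), (22, 106, 189, 232), (23, 106, 188, 231), (24, 104, 185, 229), (25, 102, 180, 223), (26, 98, 171, 214), (27, 93, 160, 201), (28, 86, 147, 185), (29, 80, 132, 166), (30, 74, 119, 149), (31, 69, 108, 134), (32, 66, 100, 124), (33, 64, 95, 117), (34, 62, 91, 112), (35, 60, 87, 108), (36, 58, 83, 102), (37, 56, 78, 96), (38, 53, 72, 88), (39, 51, 66, 81), (40, 49, 61, 75), (41, 48, 58, 71), (42, 49, 57, 68), (43, 50, 57, 68), (44, 52, 59, 70)]
```

Run:
```python
from h import *
a=np.radians(-6.2);X=np.array([np.cos(a),np.sin(a)]);Y=np.array([-X[1],X[0]]);C=np.array([.429,.244])
c=read_camera('top');im5=cv2.imread('pics/top5.png')
def prof(img,f,ax,ot,z,rng,span):
    o=[]
    for t in rng:
        uv=f(pix(c,[[*(C+t*ax+k*ot),z] for k in np.linspace(*span,25)])).astype(np.float32)
        o.append(cv2.remap(img,uv[:,:1],uv[:,1:],cv2.INTER_LINEAR).reshape(-1,3).mean(0))
    return np.array(o)
f5=lambda p:(p-[225,265]+.5)*5-.5
f1=lambda p:p
for nm,ax,ot,sp,L in(("x",X,Y,(-.018,.018),.036),("y",Y,X,(-.03,.03),.025)):
  for lab,img,f,z in(("rye",im5,f5,.020),("wheat",c["color"],f1,.032)):
    r=np.arange(L-.008,L+.0085,.0005)
    out=[]
    for s in(1,-1):
        p=prof(img,f,s*ax,ot,z,r,sp); g=p[:,1]
        d=np.gradient(g); i=np.argmax(d) if lab=="rye" else np.argmin(d)
        w=np.abs(d)*(np.abs(np.arange(len(r))-i)<5)*(np.sign(d)==np.sign(d[i])); out.append(s*(r*w).sum()/w.sum()*1000)
    print(nm,lab,np.round(out,2),"centre",round(sum(out)/2,2),"len",round(out[0]-out[1],2))
```

```text
x rye [ 36.45 -34.46] centre 0.99 len 70.92
x wheat [ 36.05 -36.91] centre -0.43 len 72.96
y rye [ 23.3  -26.52] centre -1.61 len 49.82
y wheat [ 24.5  -25.48] centre -0.49 len 49.98
```

The rye sits about 1.4 mm further along +x than the wheat and about 0.6 mm towards −y. There is time to re-grip the wheat and move it flush.

```bash
python3 -c "
from h import *
print(to(.4288,.2441,.10,83.8),readout.read_state()['tool_pos'])"
```

```text
[-0.0004, 0.2091, 0.0579, -0.0077, -0.0453, 0.0572] [0.40607033 0.03629098 0.15794616]
```

jog_arm --deltas '[0,0.045,0,0,0,0,0.5,0,0.09,0,0,0,0,0.5,0,0.135,0,0,0,0,0.5,0,0.175,0,0,0,0,0.5,0,0.2,0.02,0,0,0,0.5,0,0.209,0.05,0,0,0,0.5,0,0.209,0.07,0,0,0,0.5,0,0.209,0.07,0,0,0,0.5]'

```text
time: 14.65
tool_pos: [0.4253, 0.2433, 0.0845]
tcp_rot: [-0.166, -3.13, 0.006]
wrist_force: [-0.7, -1.0, -0.4]
width: 0.754
grip_force: 0.0
```

jog_arm --deltas '[0,0,0.015,0,0,0,0.5,0,0,0.02,0,0,0,0.5,0,0,0.02,0,0,0,0.5]'

```text
time: 14.95
tool_pos: [0.4282, 0.2432, 0.0679]
tcp_rot: [-0.17, -3.136, 0.001]
wrist_force: [0.2, -0.1, 0.0]
width: 0.75
grip_force: 0.0
```

```bash
python3 -c "
from h import *
print(to(.4288,.2441,.040,83.8),readout.read_state()['tool_pos'])"
```

```text
[-0.0005, 0.001, 0.0279, -0.0475, -0.0792, -0.0088] [0.4282127  0.24319506 0.06793424]
```

jog_arm --deltas '[-0.0005,0.0008,0.015,0,0,0,0.5,-0.0005,0.0008,0.022,0,0,0,0.5,-0.0005,0.0008,0.0255,0,0,0,0.5,-0.0005,0.0008,0.0255,0,0,0,0.5]'

```text
time: 15.35
tool_pos: [0.4289, 0.2436, 0.0424]
tcp_rot: [-0.171, -3.136, 0.001]
wrist_force: [0.7, 0.6, -0.4]
width: 0.752
grip_force: 0.0
```

```bash
python3 -c "
from h import *
print(to(.4288,.2441,.040,83.8),readout.read_state()['tool_pos'])"
```

```text
[0.0002, 0.0005, 0.0024, -0.0409, -0.0648, -0.0473] [0.4289452  0.24359346 0.04239524]
```

jog_arm --deltas '[0,0.0003,0.0015,0,0,0,0.2,0,0.0003,0.0015,0,0,0,-1,0,0.0003,0.0015,0,0,0,-1,0,0.0003,0.0015,0,0,0,-1]' --squeeze 20

```text
time: 15.75
tool_pos: [0.4297, 0.2443, 0.0415]
tcp_rot: [0.171, 3.137, 0.0]
wrist_force: [0.7, -0.1, 2.0]
width: 0.571
grip_force: 21.0
```

jog_arm --deltas '[0,0,-0.003,0,0,0,-1,-0.0007,-0.0003,-0.003,0,0,0,-1,-0.0014,-0.0006,-0.003,0,0,0,-1,-0.0014,-0.0006,-0.003,0,0,0,-1,-0.0014,-0.0006,-0.001,0,0,0,-1,-0.0014,-0.0006,0,0,0,0,-1]'

```text
time: 16.35
tool_pos: [0.4305, 0.2433, 0.0414]
tcp_rot: [-0.171, -3.136, 0.001]
wrist_force: [-4.1, -1.5, 13.5]
width: 0.578
grip_force: 22.0
```

jog_arm --deltas '[0,0,-0.0005,0,0,0,-1,0,0,-0.0005,0,0,0,0.25,0,0,-0.0005,0,0,0,0.25,0,0,-0.0005,0,0,0,0.5,0,0,-0.0005,0,0,0,0.5,0,0,-0.03,0,0,0,0.5,0,0,-0.07,0,0,0,0.5,0,0,-0.11,0,0,0,0.5]'

```text
time: 17.15
tool_pos: [0.4297, 0.243, 0.1513]
tcp_rot: [-0.171, -3.134, 0.002]
wrist_force: [0.6, -0.1, -0.1]
width: 0.749
grip_force: 0.0
```

jog_arm --deltas '[0,-0.05,0,0,0,0,0.5,0,-0.1,0,0,0,0,0.5,0,-0.15,0,0,0,0,0.5,0,-0.18,0,0,0,0,0.5,0,-0.18,0,0,0,0,0.5]'

```text
time: 17.65
tool_pos: [0.4102, 0.0616, 0.1508]
tcp_rot: [-0.178, -3.136, 0.002]
wrist_force: [-0.3, -0.3, -0.7]
width: 0.754
grip_force: 0.0
```

Run:
```python
from h import *
np.set_printoptions(precision=4,suppress=True)
a=np.radians(-6.2);X=np.array([np.cos(a),np.sin(a)]);Y=np.array([-X[1],X[0]]);C=np.array([.429,.244])
c=read_camera('top');img=c["color"]
for nm,ax,ot,sp,L in(("x",X,Y,(-.018,.018),.036),("y",Y,X,(-.03,.03),.025)):
    r=np.arange(L-.008,L+.0085,.0005);out=[]
    for s in(1,-1):
        g=[]
        for t in r:
            uv=pix(c,[[*(C+s*t*ax+k*ot),.032] for k in np.linspace(*sp,25)]).astype(np.float32)
            g.append(cv2.remap(img,uv[:,:1],uv[:,1:],cv2.INTER_LINEAR).reshape(-1,3)[:,1].mean())
        d=np.gradient(g);i=np.argmin(d);w=np.maximum(-d,0)*(abs(np.arange(len(r))-i)<5);out.append(s*(r*w).sum()/w.sum()*1000)
    print(nm,np.round(out,2),round(sum(out)/2,2))
h=cv2.cvtColor(img,cv2.COLOR_BGR2HSV);print(blob(c,h[...,1]>75,pix(c,[.5025,.2362,.004])[0],.004))
s=read_camera('side');g=[]
for q,w in((c,33),(s,33)):
    x,y=pix(q,[.43,.244,.02])[0].astype(int);g.append(cv2.resize(q["color"][y-w:y+w,x-w:x+w],(396,396),interpolation=2))
cv2.imwrite('pics/b8.png',np.hstack(g))
print(to(.5025,.2362,.15,83.8),readout.read_state()['tool_pos'])
# handle top centre from top view: dark blob
m=(img.max(2)<50);u,v=pix(c,[.5025,.2362,.08])[0].astype(int);roi=np.zeros_like(m);roi[v-18:v+18,u-12:u+12]=1
print("handle",blob(c,m&roi,(u,v),.08))
```

```text
x [ 37.19 -34.02] 1.58
y [ 24.89 -26.03] -0.57
(array([0.5024, 0.2362]), np.float64(173.77870128808974), 173.83238220214844, array([0.5032, 0.236 ]), array([110. , 239.6]))
[-0.0718, 0.1812, 0.0011, 0.0095, -0.0146, -0.1712] [0.411  0.0641 0.1511]
handle (array([0.5025, 0.2319]), np.float64(174.04152638690434), 178.77728271484375, array([0.5026, 0.2318]), array([20.3, 53.3]))
```

View pics/b8.png

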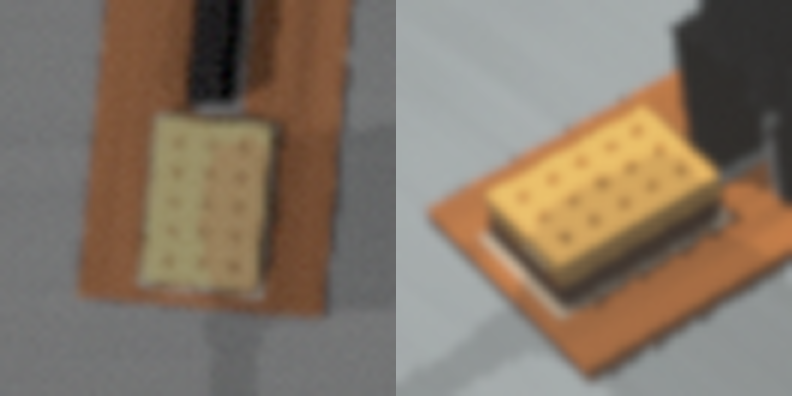

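The wheat is now flush with the rye and parallel to the field. The tray has not moved. Next is the handle.

jog_arm --deltas '[-0.015,0.04,0,0,0,0,0.5,-0.03,0.08,0,0,0,0,0.5,-0.047,0.12,0,0,0,0,0.5,-0.06,0.16,0,0,0,0,0.5,-0.07,0.181,0,0,0,0,0.5,-0.0716,0.183,0,0,0,0,0.5,-0.0716,0.183,0.02,0,0,0,0.5,-0.0716,0.183,0.02,0,0,0,0.5]'

```text
time: 18.55
tool_pos: [0.4994, 0.2383, 0.128]
tcp_rot: [-0.168, -3.131, 0.005]
wrist_force: [-0.4, 0.7, -0.1]
width: 0.751
grip_force: 0.0
```

```bash
python3 -c "
from h import *
print(to(.5025,.2362,.1,83.8),readout.read_state()['tool_pos'])"
```

```text
[-0.0035, -0.0017, 0.028, -0.1951, -0.3402, 0.0531] [0.49938229 0.23834376 0.1280182 ]
```

jog_arm --deltas '[-0.002,-0.0015,0.02,0,0,0,0.5,-0.002,-0.0015,0.04,0,0,0,0.5,-0.002,-0.0015,0.055,0,0,0,0.5,-0.002,-0.0015,0.06,0,0,0,0.5,-0.002,-0.0015,0.06,0,0,0,0.5,-0.002,-0.0015,0.06,0,0,0,0.5]'

```text
time: 19.15
tool_pos: [0.5043, 0.237, 0.0716]
tcp_rot: [0.171, 3.137, 0.0]
wrist_force: [-0.1, 0.4, 0.4]
width: 0.748
grip_force: 0.0
```

```bash
python3 -c "
from h import *
print(to(.5025,.2362,.062,83.8),readout.read_state()['tool_pos'])"
```

```text
[0.0017, -0.001, 0.0096, 0.0082, 0.011, -0.0453] [0.50430345 0.23700674 0.07161031]
```

jog_arm --deltas '[0.0015,-0.001,0.005,0,0,0,0.2,0.0015,-0.001,0.009,0,0,0,0,0.0015,-0.001,0.0095,0,0,0,-0.3,0.0015,-0.001,0.0095,0,0,0,-0.4,0.0015,-0.001,0.0095,0,0,0,-0.4,0.0015,-0.001,0.0095,0,0,0,-0.4]' --squeeze 20

```text
time: 19.75
tool_pos: [0.5024, 0.2361, 0.0615]
tcp_rot: [-0.171, -3.137, 0.0]
wrist_force: [0.4, -0.3, 0.4]
width: 0.299
grip_force: 0.0
```

jog_arm --deltas '[0,0,0,0,0,0,-0.55,0,0,0,0,0,0,-0.6,0,0,0,0,0,0,-0.65,0,0,0,0,0,0,-1,0,0,0,0,0,0,-1]'

```text
time: 20.25
tool_pos: [0.5024, 0.2362, 0.0615]
tcp_rot: [-0.171, -3.137, 0.0]
wrist_force: [0.0, 0.7, 0.2]
width: 0.184
grip_force: 20.3
```

jog_arm --deltas '[0,0,0,0,0,0,-1,0,0,0,0,0,0,-1]' --squeeze 80

```text
time: 20.45
tool_pos: [0.5025, 0.2361, 0.0617]
tcp_rot: [-0.171, -3.137, -0.0]
wrist_force: [0.4, 1.0, 1.9]
width: 0.177
grip_force: 78.9
```

```bash
python3 -c "
from h import *
print(to(.5025,.2362,.062,83.8),readout.read_state()['tool_pos'])
c=read_camera('side');cv2.imwrite('pics/s9.png',c['color']);h=cv2.cvtColor(c['color'],cv2.COLOR_BGR2HSV)
x,y=pix(c,[.576,.2282,.031])[0].astype(int);m=(h[...,1]>75)&(h[...,2]>60);print(x,y)"
```

```text
[0.0, 0.0, -0.0003, 0.0002, -0.0038, -0.042] [0.50252716 0.23614897 0.06165108]
279 227
```

jog_arm --deltas '[0,0,-0.001,0,0,0,-1,0,0,-0.003,0,0,0,-1,0,0,-0.006,0,0,0,-1,0,0,-0.01,0,0,0,-1,0,0,-0.014,0,0,0,-1,0,0,-0.017,0,0,0,-1,0,0,-0.019,0,0,0,-1,0,0,-0.02,0,0,0,-1]'

```text
time: 21.3
tool_pos: [0.5025, 0.2361, 0.0818]
tcp_rot: [-0.171, -3.137, 0.0]
wrist_force: [0.7, 0.3, -5.1]
width: 0.176
grip_force: 77.9
```

Run:
```python
from h import *
s=readout.read_state();print(to(.5495,-.2485,.194,83.8),s['tool_pos'],s['wrist_force'],s['torque'],s['width'])
g=[]
for n,r in(('side',(150,320,170,340)),('top',(190,340,220,390))):
    c=read_camera(n);g.append(cv2.resize(c['color'][r[0]:r[1],r[2]:r[3]],(400,400*(r[1]-r[0])//(r[3]-r[2])),interpolation=2))
h=max(q.shape[0] for q in g);g=[np.vstack([q,np.zeros((h-q.shape[0],400,3),np.uint8)]) for q in g]
cv2.imwrite('pics/b10.png',np.hstack(g))
```

```text
[-0.0994, -0.4766, -0.1122, -0.0056, -0.007, -0.0394] [0.50245976 0.2360801  0.08178618] [ 0.72149782  0.27789228 -5.13053379] [-0.05500237 -0.009791   -0.02694428] 0.17623556367650892
```

View pics/b10.png

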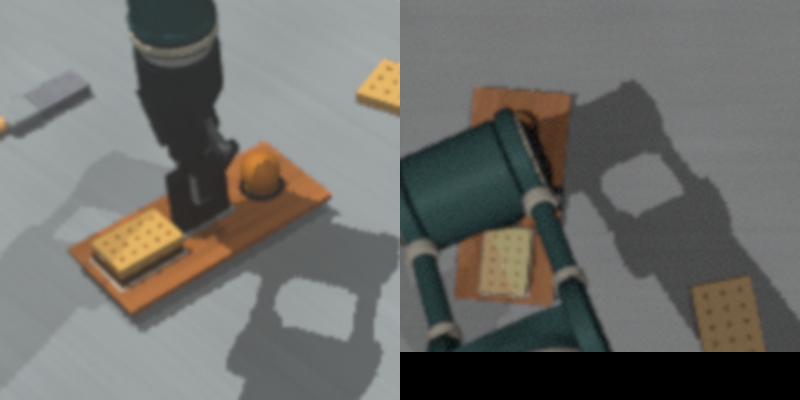

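The tray hangs level. The pile is square at left (140,240) and the ball is in its ring at (262,175).

jog_arm --deltas '[0,0,-0.001,0,0,0,-1,0,0,-0.003,0,0,0,-1,0,0,-0.006,0,0,0,-1,0,0,-0.01,0,0,0,-1,0,0,-0.015,0,0,0,-1,0,0,-0.021,0,0,0,-1,0,0,-0.027,0,0,0,-1,0,0,-0.033,0,0,0,-1]'

```text
time: 22.2
tool_pos: [0.5024, 0.2361, 0.1151]
tcp_rot: [-0.171, -3.137, 0.0]
wrist_force: [-0.2, 0.3, -4.1]
width: 0.176
grip_force: 77.9
```

jog_arm --deltas '[0,0,-0.006,0,0,0,-1,0,0,-0.012,0,0,0,-1,0,0,-0.018,0,0,0,-1,0,0,-0.024,0,0,0,-1,0,0,-0.03,0,0,0,-1,0,0,-0.036,0,0,0,-1,0,0,-0.042,0,0,0,-1,0,0,-0.048,0,0,0,-1]'

```text
time: 23.0
tool_pos: [0.5022, 0.236, 0.1628]
tcp_rot: [-0.171, -3.136, 0.001]
wrist_force: [-0.2, -0.8, -3.7]
width: 0.175
grip_force: 77.9
```

jog_arm --deltas '[0,0,-0.006,0,0,0,-1,0,0,-0.012,0,0,0,-1,0,0,-0.018,0,0,0,-1,0,0,-0.023,0,0,0,-1,0,0,-0.027,0,0,0,-1,0,0,-0.029,0,0,0,-1,0,0,-0.03,0,0,0,-1,0,0,-0.03,0,0,0,-1]'

```text
time: 23.8
tool_pos: [0.5022, 0.236, 0.1923]
tcp_rot: [-0.171, -3.136, 0.001]
wrist_force: [-0.1, -0.6, -4.3]
width: 0.175
grip_force: 77.9
```

Run:
```python
from h import *
s=readout.read_state();print(to(.5495,-.2485,.194,83.8),s['tool_pos'],s['wrist_force'],s['torque'],s['width'],s['q'])
```

```text
[-0.0996, -0.4765, -0.0015, -0.0279, -0.0455, -0.0369] [0.50224851 0.2360058  0.19229908] [-0.05720911 -0.58089979 -4.26626439] [0.00302932 0.03457558 0.0097947 ] 0.17498362809669465 [ 3.94418917e-01  8.10521707e-02  1.92327846e+00 -4.87997972e-05
  1.13819312e+00 -1.06750294e+00]
```

jog_arm --deltas '[-0.0002,-0.001,0,0,0,0,-1,-0.0006,-0.003,0,0,0,0,-1,-0.0013,-0.006,0,0,0,0,-1,-0.0021,-0.01,0,0,0,0,-1,-0.0031,-0.015,0,0,0,0,-1,-0.0044,-0.021,0,0,0,0,-1,-0.0059,-0.028,0,0,0,0,-1,-0.0075,-0.036,0,0,0,0,-1]'

```text
time: 24.6
tool_pos: [0.5059, 0.1987, 0.1924]
tcp_rot: [-0.171, -3.136, 0.001]
wrist_force: [-0.4, -0.2, -3.5]
width: 0.175
grip_force: 77.9
```

jog_arm --deltas '[-0.0018,-0.0085,0,0,0,0,-1,-0.0036,-0.017,0,0,0,0,-1,-0.0054,-0.0256,0,0,0,0,-1,-0.0072,-0.0342,0,0,0,0,-1,-0.009,-0.0428,0,0,0,0,-1,-0.0108,-0.0514,0,0,0,0,-1,-0.0126,-0.06,0,0,0,0,-1,-0.0143,-0.0685,0,0,0,0,-1]'

```text
time: 25.4
tool_pos: [0.5127, 0.1291, 0.1924]
tcp_rot: [-0.171, -3.136, 0.001]
wrist_force: [-0.3, -0.2, -3.4]
width: 0.179
grip_force: 78.0
```

jog_arm --deltas '[-0.0018,-0.0085,0,0,0,0,-1,-0.0036,-0.017,0,0,0,0,-1,-0.0054,-0.0256,0,0,0,0,-1,-0.0072,-0.0342,0,0,0,0,-1,-0.009,-0.0428,0,0,0,0,-1,-0.0108,-0.0514,0,0,0,0,-1,-0.0126,-0.06,0,0,0,0,-1,-0.0143,-0.0685,0,0,0,0,-1]'

```text
time: 26.2
tool_pos: [0.5195, 0.0594, 0.1924]
tcp_rot: [-0.171, -3.136, 0.001]
wrist_force: [-0.0, 0.4, -3.6]
width: 0.177
grip_force: 78.0
```

jog_arm --deltas '[-0.0018,-0.0085,0,0,0,0,-1,-0.0036,-0.017,0,0,0,0,-1,-0.0054,-0.0256,0,0,0,0,-1,-0.0072,-0.0342,0,0,0,0,-1,-0.009,-0.0428,0,0,0,0,-1,-0.0108,-0.0514,0,0,0,0,-1,-0.0126,-0.06,0,0,0,0,-1,-0.0143,-0.0685,0,0,0,0,-1]'

```text
time: 27.0
tool_pos: [0.5262, -0.0103, 0.1924]
tcp_rot: [-0.171, -3.136, 0.001]
wrist_force: [-1.2, 0.5, -4.2]
width: 0.179
grip_force: 78.0
```

jog_arm --deltas '[-0.0018,-0.0085,0,0,0,0,-1,-0.0036,-0.017,0,0,0,0,-1,-0.0054,-0.0256,0,0,0,0,-1,-0.0072,-0.0342,0,0,0,0,-1,-0.009,-0.0428,0,0,0,0,-1,-0.0108,-0.0514,0,0,0,0,-1,-0.0126,-0.06,0,0,0,0,-1,-0.0143,-0.0685,0,0,0,0,-1]'

```text
time: 27.8
tool_pos: [0.533, -0.0799, 0.1925]
tcp_rot: [-0.171, -3.136, 0.001]
wrist_force: [-0.0, -0.3, -4.3]
width: 0.179
grip_force: 78.0
```

Run:
```python
from h import *
s=readout.read_state();print(to(.5495,-.2485,.194,83.8),s['tool_pos'],s['wrist_force'],s['width'])
```

```text
[-0.0347, -0.1658, -0.0015, -0.0228, -0.0354, -0.0348] [ 0.53303443 -0.07988795  0.1924574 ] [-0.00818929 -0.27735909 -4.28917886] 0.17894585901588683
```

jog_arm --deltas '[-0.0018,-0.0085,0,0,0,0,-1,-0.0036,-0.017,0,0,0,0,-1,-0.0054,-0.0256,0,0,0,0,-1,-0.0072,-0.0342,0,0,0,0,-1,-0.009,-0.0428,0,0,0,0,-1,-0.0108,-0.0514,0,0,0,0,-1,-0.0126,-0.06,0,0,0,0,-1,-0.0143,-0.0685,0,0,0,0,-1]'

```text
time: 28.6
tool_pos: [0.5398, -0.1496, 0.1924]
tcp_rot: [-0.171, -3.136, 0.001]
wrist_force: [0.3, -0.5, -3.8]
width: 0.176
grip_force: 78.0
```

jog_arm --deltas '[-0.0018,-0.0085,0,0,0,0,-1,-0.0036,-0.017,0,0,0,0,-1,-0.0054,-0.0256,0,0,0,0,-1,-0.0072,-0.0342,0,0,0,0,-1,-0.009,-0.0428,0,0,0,0,-1,-0.0108,-0.0514,0,0,0,0,-1,-0.0126,-0.06,0,0,0,0,-1,-0.0143,-0.0685,0,0,0,0,-1]'

```text
time: 29.4
tool_pos: [0.5466, -0.2192, 0.1924]
tcp_rot: [-0.171, -3.136, 0.001]
wrist_force: [-0.6, -0.0, -4.6]
width: 0.174
grip_force: 78.0
```

jog_arm --deltas '[-0.0015,-0.0072,0,0,0,0,-1,-0.0028,-0.0134,-0.0003,0,0,0,-1,-0.0038,-0.0185,-0.0006,0,0,0,-1,-0.0047,-0.0225,-0.0009,0,0,0,-1,-0.0053,-0.0255,-0.0012,0,0,0,-1,-0.0058,-0.0275,-0.0014,0,0,0,-1,-0.006,-0.0285,-0.0015,0,0,0,-1,-0.006,-0.0287,-0.0015,0,0,0,-1]'

```text
time: 30.2
tool_pos: [0.5493, -0.2476, 0.194]
tcp_rot: [-0.171, -3.136, 0.0]
wrist_force: [0.3, 0.9, -4.0]
width: 0.177
grip_force: 78.0
```

jog_arm --deltas '[0,0,0,0,0,0,-1,0,0,0,0,0,0,-1,0,0,0,0,0,0,-1]'

```text
time: 30.5
tool_pos: [0.5493, -0.2475, 0.1939]
tcp_rot: [-0.171, -3.136, 0.0]
wrist_force: [0.7, -0.8, -4.0]
width: 0.18
grip_force: 78.0
```

Run:
```python
from h import *
np.set_printoptions(precision=4,suppress=True)
s=readout.read_state();print(to(.5495,-.2485,.194,83.8),s['tool_pos'],s['wrist_force'],s['width'],abs(s['joint_vel']).max())
c=read_camera('side');h=cv2.cvtColor(c['color'],cv2.COLOR_BGR2HSV).astype(int)
a=np.radians(-6.2);X=np.array([np.cos(a),np.sin(a),0]);P=np.array([.5495,-.2485,.132])
u,v=pix(c,P+[0,0,.03])[0].astype(int)
print("exp ball",pix(c,P+.074*X+[0,0,.031]),"exp wheat",pix(c,P-.073*X+[0,0,.032]))
roi=np.zeros(h.shape[:2],bool);roi[max(0,v-90):v+90,max(0,u-110):u+110]=1
y=roi&(h[...,0]>15)&(h[...,0]<28)&(h[...,1]>90)&(h[...,2]>130)
bx,by=pix(c,P+.074*X+[0,0,.031])[0]; wx,wy=pix(c,P-.073*X+[0,0,.032])[0]
print("wheat on z .164",blob(c,y,(wx,wy),.164))
print(c['color'][int(by),int(bx)],h[int(by),int(bx)])
# circle search for the ball
g=cv2.cvtColor(c['color'],cv2.COLOR_BGR2GRAY)
x0,y0=int(bx)-35,int(by)-35
print(cv2.HoughCircles(cv2.resize(g[y0:y0+70,x0:x0+70],None,fx=4,fy=4,interpolation=2),cv2.HOUGH_GRADIENT,1,40,param1=80,param2=20,minRadius=40,maxRadius=75),(bx-x0)*4,(by-y0)*4)
```

```text
[-0.0003, -0.001, -0.0001, -0.0182, -0.044, -0.029] [ 0.5493 -0.2475  0.1939] [ 0.7397 -0.7755 -4.0061] 0.17969386724694675 0.002729091588632362
exp ball [[480.9532 280.9971]] exp wheat [[426.742  324.3089]]
wheat on z .164 (array([ 0.4755, -0.2438]), np.float64(175.11054362185536), 174.08055114746094, array([ 0.4759, -0.2434]), array([51.3, 74.7]))
[ 68 154 230] [ 16 180 230]
None 143.81262439076272 143.98834623597395
```

Run:
```python
from h import *
np.set_printoptions(precision=4,suppress=True)
c=read_camera('side');h=cv2.cvtColor(c['color'],cv2.COLOR_BGR2HSV).astype(int)
for u,v in((481,275),(481,281),(481,290),(500,290),(450,320)):print((u,v),h[v,u])
roi=np.zeros(h.shape[:2],bool);roi[255:305,455:505]=1
print(blob(c,roi&(h[...,0]>=14)&(h[...,1]>120)&(h[...,2]>110),(481,281),.163))
for r in range(262,304,3):print(r,' '.join('%3d'%x for x in h[r,460:504:3,0]))
```

```text
(481, 275) [ 15 188 224]
(481, 281) [ 15 175 203]
(481, 290) [10 16 48]
(500, 290) [ 13 138 122]
(450, 320) [ 17  94 127]Traceback (most recent call last):
  File "<stdin>", line 6, in <module>
  File "h.py", line 15, in blob
    k=min(cs,key=lambda k:np.linalg.norm(k.reshape(-1,2).mean(0)-near))
ValueError: min() iterable argument is empty
```

The ball is seen above its black ring and the pile is where expected. The arm is still and level.

```bash
python3 -c "
from workcell import finish_job
print(finish_job())"
```

```text
the job is handed in; nothing more can be done
None
```

The job is handed in: the rye and wheat are stacked flush in the field to about 1 mm. The tray is held level and still, with the handle within about 1 mm of the pad's centre and its underside about 12 cm above the pad. The ball looks to be in its pocket by side-camera pixel colours only, because I had used all my picture views.

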